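# Hold a tenoned block home in the sprung tenon gauge

## Robot

A 7-joint arm with a two-finger parallel gripper is mounted at the origin on the work surface. World frame = base frame: x ahead of the robot, y to its left, z up, the work surface at z = 0. Lengths are in m, angles in rad, forces in N, time in s.
With the tool pointing down it reaches from about 0.4 to 0.85 m from the base axis. Payload 10.4 kg.
Tool frame: the origin (TCP) lies between the finger pads; the fingertips stand 11 mm ahead of it and the grasp point (between the pads) lies 8 mm behind it (r.tcp_to_tips is the distance from the TCP to the fingertips, in m); z points along the fingers, y is the line along which they close (so a half turn about z gives the same grasp; the last joint's range is limited). The gripper opens to 87 mm and grips with 3 to 60 N. Pads are 19 mm wide; open, the fingers measure 117 mm over their backs; the gripper's body (75 mm by 190 mm) begins 51 mm behind the grasp point.
Start: joints at [1.085, 0.332, -0.065, 1.46, 0.022, 1.35, -0.088], TCP at [0.279, -0.559, 0.234] pointing down, gripper open.
Joint ranges: [-2.6, 2.6], [-0.5, 2.12], [-1.47, 1.34], [0.16, 2.42], [-1.27, 4.41], [0.06, 2.06], [-2.6, 2.6]. Speed limits (rad/s): [2.22, 2.22, 2.79, 2.79, 3.14, 3.14, 3.14].

## Interface

Orientations are given as a unit quaternion [x, y, z, w].
In Python, from bench import r gives the robot as it stands. The module is installed in compiled form; this text tells all that it offers.
- The arm moves only by the shell command python3 -m crank 'ROWS' [FORCE]. ROWS is JSON, a list of rows, each an object of numbers: "claw": the closure, from -1 (fully open) to 1 (shut); "dx", "dy", "dz": the shift along the tool's x, y, z each as a share of 3 cm, from -1 to 1; "ax", "ay", "az": the turn, a rotation vector about the tool's x, y, z each as a share of 6 degrees, from -1 to 1. A call has 1 to 8 rows; each row shifts and turns the commanded pose from where the row before left it, along the tool's axes as they then stand; what a row does not reach is not made up. A row lasts 1/12 s, in which the tool goes at most 41.7 mm and 7.16 degrees, less where a joint would pass 70% of its speed; a pose out of reach is approached as far as the arm can. A call with a number of a shift or a turn outside -1 to 1 is refused whole. A call with a gripper value outside its range is refused whole. The fingers move at their own pace and stop on an object; FORCE is the grip in N (left out, the last holds). Time passes only in rows, so rows that do not move let the fingers close. It gives the time, the measured TCP pose, the force, the opening and the grip force at its end, in the units of the state.
- r.read_state(): the state, without advancing time (a new reading comes with each control period).
- r.camera(name): name is "scene" or "top" or "wrist"; returns a dict with "color" (384x512x3 uint8, red, green, blue), "mtx" (3x3 intrinsics, pixels), "R" (3x3) and "t" (3): a world point X has camera coordinates R X + t; the wrist camera has in their place "hand_eye" (4x4, takes a point from camera to tool coordinates, whose origin is the TCP and whose axes are the flange's). Camera axes: x right, y down, z forward; pixel columns grow to the right and rows downward; lengths in m; the calibration is good to about 2 mm. A picture is of the moment at which its call begins: read the wrist's pose just before it. There is no depth.
- r.close_job(): hands the job in; it is judged then, once.
The state is a dict: "time": time; "joint_positions": joint angles; "joint_vel": joint speeds; "joint_torque": joint torques, N m; "ee_pos": TCP position; "eef_rot": TCP orientation; "ft_force": force on the tool from outside, world axes, zero at the start; "torque": the same for the moment, N m; "width": finger opening in m; "grip_force": force on a finger pad.
Only numpy, scipy, OpenCV 4.12 (cv2) and the standard library are available. Lean on these libraries where they do the work, as an engineer would, in place of code of your own. Each camera call takes 0.05 s, during which the arm holds its last target. There are 200 camera calls.

## Task

Take the dark walnut block out of the rack, plug its tenon into the slot of the tenon gauge and press it down, without slamming, against the sprung plunger until its shoulders sit flush on the steel stop plate. Finish while still gripping the block and holding it still on the stop, pushing clearly harder than the spring but not hard: about 20 N in all; if let go, the spring lifts it. Leave the two pale blocks in their rack and do not knock over the glue bottle.

Things in the scene. Friction and masses are not known exactly. Their poses are not given: they have to be found in the camera images.
- walnut: dark walnut block. Upper body 70 x 32 x 44 mm (x, y, z), flat sides, beads on top to 55 mm; below it a tenon 30 (x) x 20 (y) mm, 30 long, end edges rounded 4 mm. Origin: middle of the shoulder face (underside of the upper body), z up. 0.09 to 0.14 kg. Fits either way round (half a turn). Starts upright in the rack, shoulders on its top; grip across y (32 mm)
- pale1: a pale ash block of the same shape and frame, standing in the rack
- pale2: another pale ash block, same shape and frame, standing in the rack
- rack: plywood rack 270 x 64 x 45 mm (x, y, z), fixed, origin mid underside; three pockets 34 x 24 mm along its x at -85, 0, +85 mm, loose on the tenons; the blocks' x runs along the rack's x. Which block is in which pocket varies; rack and gauge may swap sides
- gauge: tenon gauge, fixed: wooden body 120 x 100 x 60 mm (x, y, z), a steel foot at each x end (180 mm over the feet, 8 mm thick), origin mid underside; its slot's long side runs along x. On its -y face a red pointer sinks with the plunger past a white scale, to a green mark when home
- mouth (a point): middle of the slot in the gauge at the top face of the steel stop plate, 70 mm above the table; axes as the gauge. The slot is 32.5 (x) x 22.5 (y) mm with a 2 mm chamfer, open 70 mm down, a sprung plunger inside. The block's origin lies here when it is home
- stop_plate: steel stop plate 100 x 80 x 10 mm (x, y, z) on top of the gauge, the hard stop for the block's shoulders; origin at the middle of its underside, 60 mm above the table
- plunger (a joint): travel in m of the brass plunger (16 mm diameter) in the slot, 0 at rest with its top 16 mm below the stop plate's top, growing as it is pushed down; the spring pushes up with 4 N at 0 and 400 N/m more. It reads 0.014 (9.6 N) when the block is home; its own travel ends only at 0.020
- plunger_top (a point): middle of the plunger's top face
- glue: white glue bottle with orange cap, 56 mm across, 150 mm tall, standing behind; origin at the middle of its underside
Not all that is in view belongs to the job. There is more than one size of the walnut; the one meant has the size given above.

How it is judged:
On the way, in this order (a step that is already met when the one before it is completed fails the run):
1. the walnut block is lifted clear of the rack (height (world z) of walnut above 0.085 m and contact force between walnut and the fingers above 1 N), for 0.1 s.
2. its tenon is in the gauge's slot, aligned and upright (horizontal distance between walnut and mouth below 0.004 m and angle between the x axis of walnut and the x axis of gauge, either way round below 0.09 rad and angle between walnut's own z axis and vertical below 0.07 rad and z of walnut in the frame of mouth below 0.02 m), for 0.1 s.
3. the shoulders are pressed home on the stop plate (z of walnut in the frame of mouth below 0.0015 m and value of joint plunger above 0.0125 m and contact force between walnut and stop_plate above 2 N), for 0.2 s.
At the end, for the whole second after the job is handed in: in the last second the fingers hold the walnut block still, upright, within 4 mm and 5 degrees of the slot, shoulders within 1.5 mm of the stop plate and on it with 2 to 30 N, plunger in over 12.5 mm; pale blocks within 20 mm of their start, glue bottle standing (all of step 3 and horizontal distance between walnut and mouth below 0.004 m and angle between the x axis of walnut and the x axis of gauge, either way round below 0.09 rad and angle between walnut's own z axis and vertical below 0.07 rad and z of walnut in the frame of mouth above -0.0025 m and contact force between walnut and stop_plate below 30 N and contact force between walnut and the fingers above 3 N and linear speed of walnut below 0.01 m/s and distance of each of pale1, pale2 from where it was at the start of the episode below 0.02 m and angle between glue's own z axis and vertical below 0.3 rad); the arm keeps its last pose, push and grip.
It fails at once if the block is slammed or forced onto the stop plate with more than 60 N (contact force between walnut and stop_plate above 60 N).
It fails at once if a pale block is moved more than 30 mm (distance of any of pale1, pale2 from where it was at the start of the episode above 0.03 m).
It fails at once if the glue bottle is knocked over (angle between glue's own z axis and vertical above 0.5 rad).
It also fails if it takes over 45 s, if anything falls off the work surface, if the arm or the gripper's body presses on something with over 40 N, if the wrist force passes 120 N, or if a joint passes its speed limit or range.

## Working session

There is one attempt and no reset: what is moved stays moved. The work goes in short steps, Python scripts to look and compute and a shell command to move; the robot and the scene stay as the last step left them, time stands still between calls to the robot, and variables do not carry over. Pictures are saved under pics/ and viewed, at most 10 in all, crops included, and the job is handed in when it is done.

```bash
mkdir -p pics; python3 - <<'E'
from bench import r
import cv2,numpy as np,pickle
d={n:r.camera(n) for n in("scene","top")}
pickle.dump(d,open("c.pkl","wb"))
for n in d: cv2.imwrite(f"pics/{n}0.png",d[n]["color"][:,:,::-1])
s=r.read_state()
for k in("time","ee_pos","eef_rot","ft_force","width"):print(k,s[k])
E
```

```text
time 0.1
ee_pos [ 0.2788702  -0.55895084  0.23280949]
eef_rot [ 9.73345599e-01  2.29342320e-01 -1.92986690e-04 -6.38602674e-04]
ft_force [-0.29914204 -0.00760929 -0.45140438]
width 0.08704464633147099
```

View pics/top0.png

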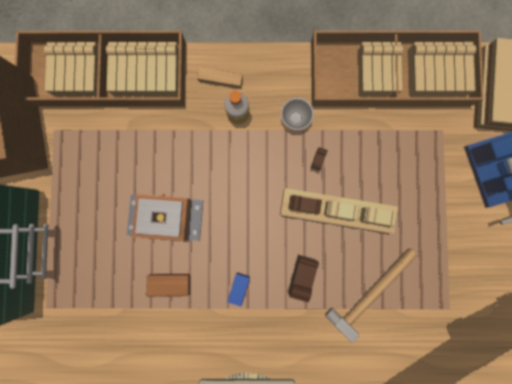

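View pics/scene0.png

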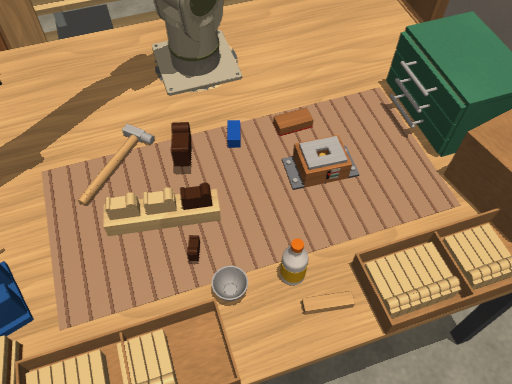

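Top view: three walnut-coloured blocks: (305,205) in the rack, a larger one at (304,278) and a smaller one at (319,159), both on the mat. The one in the rack fits: it stands upright among the pale blocks (342,209) and (378,215) and is the same size. The gauge is at (160,217), with its plate and slot visible, and the glue bottle is at (237,107).

```bash
cat >h.py <<'E'
import cv2,numpy as np,pickle
from bench import r
def ray(c,uv,z):
    K,R,t=map(np.asarray,(c["mtx"],c["R"],c["t"]));d=R.T@np.linalg.solve(K,[uv[0],uv[1],1.]);o=-R.T@t
    return (o+d*(z-o[2])/d[2])
def proj(c,X):
    p=np.asarray(c["mtx"])@(np.asarray(c["R"])@np.asarray(X)+c["t"]);return p[:2]/p[2]
def rect(c,m,z):
    cs,_=cv2.findContours(m.astype(np.uint8),0,2);k=max(cs,key=cv2.contourArea)
    P=np.array([ray(c,p,z)[:2] for p in k[:,0].astype(float)],np.float32)*1000
    (cx,cy),(w,h),a=cv2.minAreaRect(P);return np.round([cx,cy,w,h,a],1)
E
python3 - <<'E'
from h import *
d=pickle.load(open("c.pkl","rb"));c=d["top"];im=c["color"]
hsv=cv2.cvtColor(im,cv2.COLOR_RGB2HSV).astype(int);H,S,V=hsv.transpose(2,0,1)
yy,xx=np.mgrid[:384,:512]
g=(S<60)&(V>120)&(xx>135)&(xx<187)&(yy>190)&(yy<245)
print("plate",rect(c,g,.07))
w=(V<95)&(xx>280)&(xx<330)&(yy>190)&(yy<220)
print("walnut",w.sum(),rect(c,w,.09))
k=(H>15)&(V>150)&(S<150)&(xx>275)&(xx<402)&(yy>185)&(yy<238)
m=cv2.morphologyEx((k|w).astype(np.uint8),cv2.MORPH_CLOSE,np.ones((5,5)))
print("rack+",rect(c,m,.05))
for X in[(305,205),(342,209),(378,215)]:print(ray(c,X,.095))
print("cam",-np.asarray(c["R"]).T@c["t"], hsv[205,305],hsv[217,145],hsv[195,287])
a=cv2.resize(im[140:310,120:290],None,fx=3,fy=3,interpolation=2);b=cv2.resize(im[140:310,270:410],None,fx=3,fy=3,interpolation=2)
o=np.hstack([a[:, :300],b]);cv2.imwrite("pics/crop.png",o[:,:,::-1])
E
```

```text
plate [500.4 202.  101.4  80.   85.7]
walnut 221 [ 530.6 -123.1   49.7   30.    80.6]
rack+ [ 518.  -216.3  272.7   66.7   81.1]
[ 0.52798454 -0.13169007  0.095     ]
[ 0.51920082 -0.21420249  0.095     ]
[ 0.50598556 -0.29416157  0.095     ]
cam [ 0.4960654  -0.02477539  0.97986409] [ 12 109 101] [ 14  19 175] [ 20  93 197]
```

View pics/crop.png

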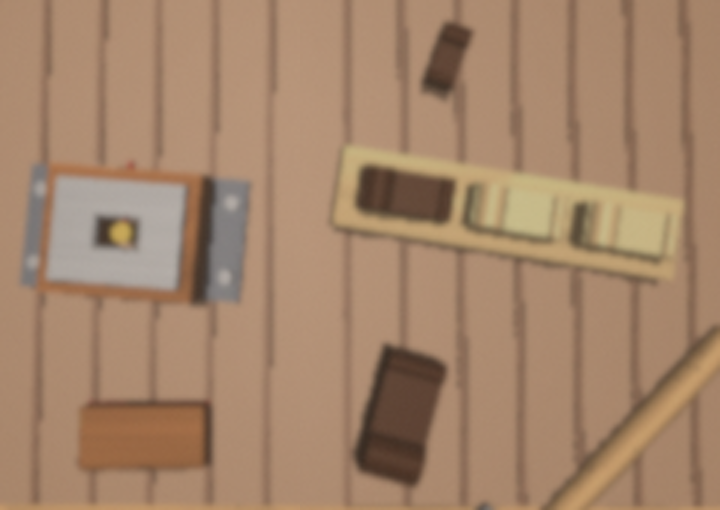

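The crop confirms it: the rack's left block is dark with proportions like the pale blocks; the larger one and the smaller one lie loose on the mat. Turning the tool to the rack's axis (about +54.6° world), then travelling.

```bash
python3 -m crank '[{"az":-1,"claw":-1},{"az":-1,"claw":-1},{"az":-1,"claw":-1},{"az":-1,"claw":-1},{"az":-1,"claw":-1},{"az":-1,"claw":-1},{"az":-1,"claw":-1},{"az":-1,"claw":-1}]' 30
python3 -m crank '[{"az":-1,"claw":-1,"dx":0.9,"dy":0.35},{"claw":-1,"dx":1,"dy":0.4},{"claw":-1,"dx":1,"dy":0.4},{"claw":-1,"dx":1,"dy":0.4},{"claw":-1,"dx":1,"dy":0.4},{"claw":-1,"dx":1,"dy":0.4},{"claw":-1,"dx":1,"dy":0.4},{"claw":-1,"dx":1,"dy":0.4}]'
```

```text
invalid input at $[0]: expected keys claw, dx, dy, dz, ax, ay, az
invalid input at $[0]: expected keys claw, dx, dy, dz, ax, ay, az
```

```bash
python3 -m crank '[{"claw":-1,"dx":0,"dy":0,"dz":0,"ax":0,"ay":0,"az":-1},{"claw":-1,"dx":0,"dy":0,"dz":0,"ax":0,"ay":0,"az":-1},{"claw":-1,"dx":0,"dy":0,"dz":0,"ax":0,"ay":0,"az":-1},{"claw":-1,"dx":0,"dy":0,"dz":0,"ax":0,"ay":0,"az":-1},{"claw":-1,"dx":0,"dy":0,"dz":0,"ax":0,"ay":0,"az":-1},{"claw":-1,"dx":0,"dy":0,"dz":0,"ax":0,"ay":0,"az":-1},{"claw":-1,"dx":0,"dy":0,"dz":0,"ax":0,"ay":0,"az":-1},{"claw":-1,"dx":0,"dy":0,"dz":0,"ax":0,"ay":0,"az":-1}]' 30
python3 -m crank '[{"claw":-1,"dx":1,"dy":0.4,"dz":0,"ax":0,"ay":0,"az":-1},{"claw":-1,"dx":1,"dy":0.4,"dz":0,"ax":0,"ay":0,"az":0},{"claw":-1,"dx":1,"dy":0.4,"dz":0,"ax":0,"ay":0,"az":0},{"claw":-1,"dx":1,"dy":0.4,"dz":0,"ax":0,"ay":0,"az":0},{"claw":-1,"dx":1,"dy":0.4,"dz":0,"ax":0,"ay":0,"az":0},{"claw":-1,"dx":1,"dy":0.4,"dz":0,"ax":0,"ay":0,"az":0},{"claw":-1,"dx":1,"dy":0.4,"dz":0,"ax":0,"ay":0,"az":0},{"claw":-1,"dx":1,"dy":0.4,"dz":0,"ax":0,"ay":0,"az":0}]'
```

```text
time: 0.77
ee_pos: [0.2789, -0.5591, 0.2331]
eef_rot: [0.794, 0.607, 0.0, -0.0]
ft_force: [-0.0, -0.3, -0.1]
width: 0.0865
grip_force: 0.0
time: 1.43
ee_pos: [0.4165, -0.3387, 0.2333]
eef_rot: [0.763, 0.646, -0.0, -0.0]
ft_force: [1.6, -0.7, 0.6]
width: 0.0871
grip_force: 0.0
```

```bash
python3 -m crank '[{"claw":-1,"dx":0.93,"dy":0.33,"dz":0,"ax":0,"ay":0,"az":-0.1},{"claw":-1,"dx":0.93,"dy":0.33,"dz":0,"ax":0,"ay":0,"az":0},{"claw":-1,"dx":0.93,"dy":0.33,"dz":0,"ax":0,"ay":0,"az":0},{"claw":-1,"dx":0.93,"dy":0.33,"dz":0,"ax":0,"ay":0,"az":0},{"claw":-1,"dx":0.93,"dy":0.33,"dz":0,"ax":0,"ay":0,"az":0},{"claw":-1,"dx":0.93,"dy":0.33,"dz":0,"ax":0,"ay":0,"az":0},{"claw":-1,"dx":0.93,"dy":0.33,"dz":0,"ax":0,"ay":0,"az":0},{"claw":-1,"dx":0.93,"dy":0.33,"dz":0,"ax":0,"ay":0,"az":0}]'
python3 -m crank '[{"claw":-1,"dx":0,"dy":0,"dz":0,"ax":0,"ay":0,"az":0},{"claw":-1,"dx":0,"dy":0,"dz":0,"ax":0,"ay":0,"az":0},{"claw":-1,"dx":0,"dy":0,"dz":0,"ax":0,"ay":0,"az":0}]'
cat >>h.py <<'E'
from scipy.spatial.transform import Rotation as Ro
def wrist():
    s=r.read_state();c=r.camera("wrist");T=np.eye(4);T[:3,:3]=Ro.from_quat(s["eef_rot"]).as_matrix();T[:3,3]=s["ee_pos"]
    M=np.linalg.inv(T@np.asarray(c["hand_eye"]));c["R"]=M[:3,:3];c["t"]=M[:3,3];c["s"]=s;return c
def go(c_or_s,goal,yaw):
    """shift (mm in tool axes) and turn (deg about tool z) to world goal, tool x at yaw deg"""
    s=r.read_state();Q=Ro.from_quat(s["eef_rot"]);x=Q.as_matrix()[:,0];y0=np.degrees(np.arctan2(x[1],x[0]))
    print("yaw",round(y0,2),"tilt",Q.as_matrix()[2,:2].round(4),"tool mm",(Q.inv().apply(np.array(goal)-s["ee_pos"])*1000).round(1),"az deg",round(y0-yaw,2))
E
python3 - <<'E'
from h import *
c=wrist();pickle.dump(c,open("w1.pkl","wb"));cv2.imwrite("pics/w1.png",c["color"][:,:,::-1])
print(c["s"]["ee_pos"]);go(0,[.531,-.132,.233],81.1)
print(proj(c,[.531,-.132,.1]),proj(c,[.531,-.132,.045]))
E
```

```text
time: 2.1
ee_pos: [0.5293, -0.1308, 0.2334]
eef_rot: [0.76, 0.65, -0.0, -0.0]
ft_force: [1.0, 0.3, -0.2]
width: 0.087
grip_force: 0.0
time: 2.35
ee_pos: [0.5287, -0.1327, 0.2332]
eef_rot: [0.76, 0.65, -0.0, -0.0]
ft_force: [-0.0, -0.6, 0.5]
width: 0.0872
grip_force: 0.0
[ 0.52870971 -0.13273036  0.23321392]
yaw 81.03 tilt [-0.0005 -0.0006] tool mm [1.7 2.2 0.3] az deg -0.07
[261.92248197 185.2673706 ] [261.67049235 174.85903677]
```

View pics/w1.png

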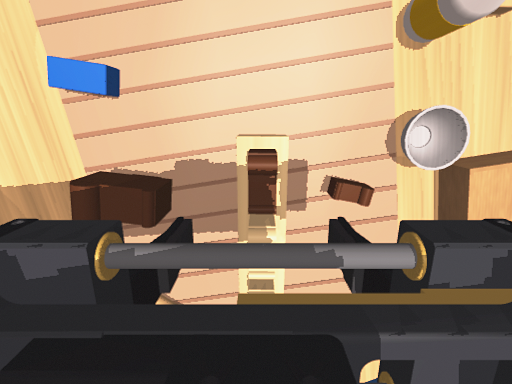

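The walnut spans columns 247–280 and rows 149–213 in the wrist view, inside the rack (columns 237–288), which is aligned with the tool.

```bash
python3 - <<'E'
from h import *
c=pickle.load(open("w1.pkl","rb"));im=c["color"];V=im.max(2)
m=(V<150);m[:140]=0;m[216:]=0;m[:,:243]=0;m[:,284:]=0
ys,xs=np.where(m);print(xs.min(),xs.max(),ys.min(),ys.max())
for z in(.089,.1):print(z,rect(c,m,z))
g=(im[:,:,2]<150)
for uv,z in[((263.5,149),.045+.055),((263.5,213),.1),((263.5,149),.089),((263.5,213),.089),((262.5,135),.045),((237,180),.045),((288,180),.045)]:print(uv,z,ray(c,uv,z).round(4))
print(c["mtx"][0],-c["R"].T@c["t"])
print(im[140:220:3,263].tolist())
E
```

```text
248 277 149 215
0.089 [ 530.1 -141.1   58.    32.1   80.4]
0.1 [ 530.5 -138.1   55.9   30.9   80.4]
(263.5, 149) 0.1 [ 0.5386 -0.094   0.1   ]
(263.5, 213) 0.1 [ 0.5279 -0.1635  0.1   ]
(263.5, 149) 0.089 [ 0.5385 -0.0952  0.089 ]
(263.5, 213) 0.089 [ 0.5274 -0.1674  0.089 ]
(262.5, 135) 0.045 [ 0.5396 -0.0831  0.045 ]
(237, 180) 0.045 [ 0.4989 -0.1337  0.045 ]
(288, 180) 0.045 [ 0.5632 -0.1438  0.045 ]
[272.19281351   0.         260.21014795] [ 0.54014641 -0.0623011   0.38399701]
[[247, 239, 184], [247, 239, 183], [247, 239, 184], [42, 19, 16], [68, 43, 33], [82, 51, 39], [101, 58, 40], [115, 67, 44], [153, 100, 79], [133, 83, 60], [65, 40, 30], [61, 38, 29], [76, 45, 34], [75, 47, 35], [75, 46, 32], [75, 46, 34], [74, 46, 34], [74, 45, 33], [73, 44, 32], [73, 45, 32], [73, 44, 32], [74, 45, 35], [67, 40, 28], [84, 55, 43], [63, 37, 26], [147, 119, 87], [144, 115, 84]]
```

```bash
python3 -m crank '[{"claw":-1,"dx":0.09,"dy":0.12,"dz":0.9,"ax":0,"ay":0,"az":0},{"claw":-1,"dx":0,"dy":0,"dz":0.9,"ax":0,"ay":0,"az":0},{"claw":-1,"dx":0,"dy":0,"dz":0.9,"ax":0,"ay":0,"az":0},{"claw":-1,"dx":0,"dy":0,"dz":0.9,"ax":0,"ay":0,"az":0},{"claw":-1,"dx":0,"dy":0,"dz":0.9,"ax":0,"ay":0,"az":0},{"claw":-1,"dx":0,"dy":0,"dz":0.7,"ax":0,"ay":0,"az":0},{"claw":-1,"dx":0,"dy":0,"dz":0.4,"ax":0,"ay":0,"az":0},{"claw":-1,"dx":0,"dy":0,"dz":0,"ax":0,"ay":0,"az":0}]' 
python3 -m crank '[{"claw":0,"dx":0,"dy":0,"dz":0,"ax":0,"ay":0,"az":0},{"claw":0.5,"dx":0,"dy":0,"dz":0,"ax":0,"ay":0,"az":0},{"claw":1,"dx":0,"dy":0,"dz":0,"ax":0,"ay":0,"az":0},{"claw":1,"dx":0,"dy":0,"dz":0,"ax":0,"ay":0,"az":0},{"claw":1,"dx":0,"dy":0,"dz":0,"ax":0,"ay":0,"az":0},{"claw":1,"dx":0,"dy":0,"dz":0,"ax":0,"ay":0,"az":0},{"claw":1,"dx":0,"dy":0,"dz":0,"ax":0,"ay":0,"az":0},{"claw":1,"dx":0,"dy":0,"dz":0,"ax":0,"ay":0,"az":0}]' 40
```

```text
time: 3.07
ee_pos: [0.5311, -0.1309, 0.0631]
eef_rot: [0.76, 0.65, -0.001, -0.002]
ft_force: [-0.0, 0.1, 0.6]
width: 0.0872
grip_force: 0.0
time: 3.73
ee_pos: [0.5331, -0.13, 0.0657]
eef_rot: [0.76, 0.65, 0.0, 0.0]
ft_force: [1.2, 0.2, -0.3]
width: 0.0417
grip_force: 0.0
```

```bash
python3 -m crank '[{"claw":1,"dx":0,"dy":0,"dz":0,"ax":0,"ay":0,"az":0},{"claw":1,"dx":0,"dy":0,"dz":0,"ax":0,"ay":0,"az":0},{"claw":1,"dx":0,"dy":0,"dz":0,"ax":0,"ay":0,"az":0},{"claw":1,"dx":0,"dy":0,"dz":0,"ax":0,"ay":0,"az":0},{"claw":1,"dx":0,"dy":0,"dz":0,"ax":0,"ay":0,"az":0},{"claw":1,"dx":0,"dy":0,"dz":0,"ax":0,"ay":0,"az":0}]' 40
```

```text
time: 4.23
ee_pos: [0.533, -0.13, 0.0655]
eef_rot: [0.76, 0.65, -0.0, -0.0]
ft_force: [-1.8, 0.8, 1.0]
width: 0.0318
grip_force: 40.0
```

```bash
python3 -m crank '[{"claw":1,"dx":0,"dy":0,"dz":-0.2,"ax":0,"ay":0,"az":0},{"claw":1,"dx":0,"dy":0,"dz":-0.4,"ax":0,"ay":0,"az":0},{"claw":1,"dx":0,"dy":0,"dz":-0.7,"ax":0,"ay":0,"az":0},{"claw":1,"dx":0,"dy":0,"dz":-0.8,"ax":0,"ay":0,"az":0},{"claw":1,"dx":0,"dy":0,"dz":-0.8,"ax":0,"ay":0,"az":0},{"claw":1,"dx":0,"dy":0,"dz":-0.8,"ax":0,"ay":0,"az":0},{"claw":1,"dx":0,"dy":0,"dz":-0.6,"ax":0,"ay":0,"az":0},{"claw":1,"dx":0,"dy":0,"dz":0,"ax":0,"ay":0,"az":0}]'
python3 - <<'E'
from h import *
go(0,[.5,.202,.19],85.7)
E
```

```text
time: 4.9
ee_pos: [0.5351, -0.1301, 0.1998]
eef_rot: [0.76, 0.65, 0.002, 0.003]
ft_force: [0.4, -0.0, 0.3]
width: 0.0317
grip_force: 40.0
yaw 81.13 tilt [-0.001   0.0071] tool mm [322.7 -86.    8.9] az deg -4.57
```

```bash
python3 -m crank '[{"claw":1,"dx":0.6,"dy":-0.25,"dz":0,"ax":0,"ay":0,"az":-0.76},{"claw":1,"dx":1,"dy":-0.25,"dz":0,"ax":0,"ay":0,"az":0},{"claw":1,"dx":1,"dy":-0.25,"dz":0,"ax":0,"ay":0,"az":0},{"claw":1,"dx":1,"dy":-0.25,"dz":0,"ax":0,"ay":0,"az":0},{"claw":1,"dx":1,"dy":-0.25,"dz":0,"ax":0,"ay":0,"az":0},{"claw":1,"dx":1,"dy":-0.25,"dz":0,"ax":0,"ay":0,"az":0},{"claw":1,"dx":1,"dy":-0.25,"dz":0,"ax":0,"ay":0,"az":0},{"claw":1,"dx":1,"dy":-0.25,"dz":0,"ax":0,"ay":0,"az":0}]'
python3 -m crank '[{"claw":1,"dx":0,"dy":0,"dz":0,"ax":0,"ay":0,"az":0},{"claw":1,"dx":0,"dy":0,"dz":0,"ax":0,"ay":0,"az":0},{"claw":1,"dx":0,"dy":0,"dz":0,"ax":0,"ay":0,"az":0},{"claw":1,"dx":0,"dy":0,"dz":0,"ax":0,"ay":0,"az":0}]'
python3 - <<'E'
from h import *
c=wrist();pickle.dump(c,open("w2.pkl","wb"));cv2.imwrite("pics/w2.png",c["color"][:,:,::-1])
print(c["s"]["ee_pos"]);go(0,[.5,.202,.19],85.7)
print(proj(c,[.5,.202,.07]))
E
```

```text
time: 5.57
ee_pos: [0.4912, 0.1037, 0.1948]
eef_rot: [0.733, 0.68, 0.0, 0.0]
ft_force: [0.8, 0.1, -1.3]
width: 0.0315
grip_force: 40.0
time: 5.9
ee_pos: [0.4921, 0.1011, 0.1945]
eef_rot: [0.734, 0.679, -0.0, 0.0]
ft_force: [1.0, -0.0, -0.6]
width: 0.032
grip_force: 40.0
[0.49208293 0.10108196 0.19448306]
yaw 85.57 tilt [-0.0004 -0.0001] tool mm [1.013e+02 1.000e-01 4.400e+00] az deg -0.13
[259.89256078  84.78808881]
```

View pics/w2.png

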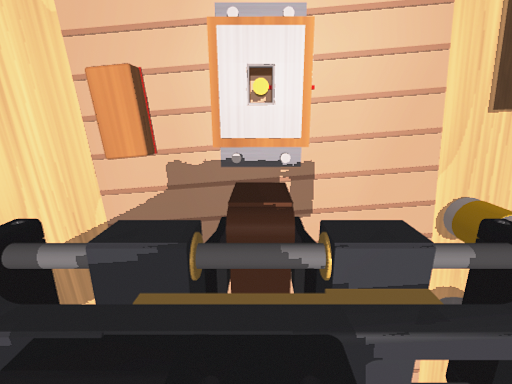

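The gauge is in view: plate at columns 217–306, rows 24–139; slot at columns 247–275, rows 64–104, with the yellow plunger at (261,86). The held block's far end spans rows 183–207.

```bash
python3 - <<'E'
from h import *
c=pickle.load(open("w2.pkl","rb"));im=c["color"]
hsv=cv2.cvtColor(im,cv2.COLOR_RGB2HSV).astype(int);H,S,V=hsv.transpose(2,0,1)
p=(S<45)&(V>180);p[:,:212]=0;p[:,310:]=0;p[:20]=0;p[143:]=0
print("plate",rect(c,p,.07))
m=cv2.findContours(p.astype(np.uint8),2,2)
k=max(m[0],key=cv2.contourArea);mask=np.zeros(p.shape,np.uint8);cv2.drawContours(mask,[cv2.convexHull(k)],-1,1,-1)
h=(mask>0)&~p;h[:50]=0;h[115:]=0;h[:,:235]=0;h[:,290:]=0
print("slot",rect(c,h,.07),cv2.boundingRect(h.astype(np.uint8)))
a=cv2.resize(im[30:225,200:330],None,fx=4,fy=3,interpolation=2)
cv2.imwrite("pics/w2c.png",a[:,:,::-1])
# block far end: expected pixels for end faces centred on tool
s=c["s"];Q=Ro.from_quat(s["eef_rot"])
for X in[(.035,0,.0205),(.035,0,.0205-.044),(.035,0,.0205-.055),(.015,0,.0505),(.035,.016,.0205),(.035,-.016,.0205)]:print(X,proj(c,np.array(s["ee_pos"])+Q.apply(X)).round(1))
E
```

```text
plate [500.5 202.8  99.1  79.7  85.6]
slot [500.6 202.4  31.9  22.1  85.6] (246, 64, 29, 39)
(0.035, 0, 0.0205) [259.7 176.1]
(0.035, 0, -0.023499999999999997) [259.5 194.9]
(0.035, 0, -0.0345) [259.5 201.6]
(0.015, 0, 0.0505) [259.7 193.5]
(0.035, 0.016, 0.0205) [284.6 176.1]
(0.035, -0.016, 0.0205) [234.7 176.1]
```

View pics/w2c.png

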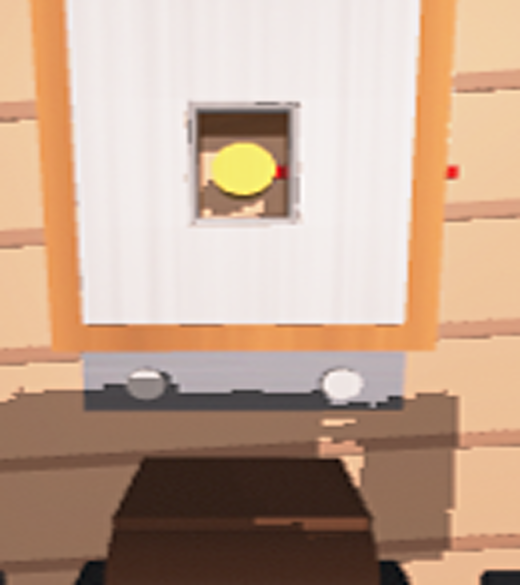

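Block sits about 4.2 mm toward −x in the grip (far edge at row 182.7 against 176.1 expected if centred); both are seen by the same camera, so the target TCP is (0.501, 0.2067).

```bash
python3 -m crank '[{"claw":1,"dx":0.7,"dy":0.03,"dz":0,"ax":0,"ay":0,"az":0},{"claw":1,"dx":0.9,"dy":0,"dz":0,"ax":0,"ay":0,"az":0},{"claw":1,"dx":0.9,"dy":0,"dz":0.2,"ax":0,"ay":0,"az":0},{"claw":1,"dx":0.7,"dy":0,"dz":0.5,"ax":0,"ay":0,"az":0},{"claw":1,"dx":0.33,"dy":0,"dz":0.7,"ax":0,"ay":0,"az":0},{"claw":1,"dx":0,"dy":0,"dz":0.5,"ax":0,"ay":0,"az":0},{"claw":1,"dx":0,"dy":0,"dz":0,"ax":0,"ay":0,"az":0},{"claw":1,"dx":0,"dy":0,"dz":0,"ax":0,"ay":0,"az":0}]'
python3 -m crank '[{"claw":1,"dx":0,"dy":0,"dz":0,"ax":0,"ay":0,"az":0},{"claw":1,"dx":0,"dy":0,"dz":0,"ax":0,"ay":0,"az":0}]'
python3 - <<'E'
from h import *
s=r.read_state();print(s["ee_pos"],s["ft_force"]);go(0,[.5009,.2067,.13],85.6)
for n in["scene","wrist"]:
  c=r.camera(n);cv2.imwrite(f"pics/{n}3.png",c["color"][:,:,::-1])
  if n=="scene":u=c["color"][125:200,270:370]
cv2.imwrite("pics/s3c.png",cv2.resize(u,None,fx=6,fy=6,interpolation=2)[:,:,::-1])
E
```

```text
time: 6.62
ee_pos: [0.5008, 0.2068, 0.1372]
eef_rot: [0.734, 0.68, -0.001, -0.0]
ft_force: [0.3, -0.9, -0.5]
width: 0.032
grip_force: 40.0
time: 6.78
ee_pos: [0.5017, 0.2073, 0.1388]
eef_rot: [0.734, 0.679, 0.001, 0.001]
ft_force: [0.2, 0.2, -0.9]
width: 0.0312
grip_force: 40.0
[0.50166136 0.20731433 0.13878179] [ 0.16595177  0.20138684 -0.85061324]
yaw 85.6 tilt [0.0003 0.0018] tool mm [-0.7 -0.7  8.8] az deg -0.0
```

View pics/s3c.png

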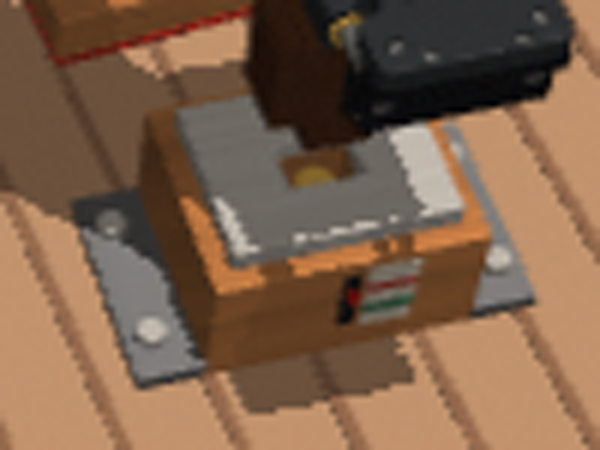

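The tenon stands over the slot with the brass plunger still showing in front, roughly centred. Lowering gently into the mouth, watching force.

```bash
python3 -m crank '[{"claw":1,"dx":-0.01,"dy":-0.01,"dz":0.2,"ax":0,"ay":0,"az":0},{"claw":1,"dx":0,"dy":0,"dz":0.2,"ax":0,"ay":0,"az":0},{"claw":1,"dx":0,"dy":0,"dz":0.15,"ax":0,"ay":0,"az":0},{"claw":1,"dx":0,"dy":0,"dz":0.1,"ax":0,"ay":0,"az":0},{"claw":1,"dx":0,"dy":0,"dz":0.1,"ax":0,"ay":0,"az":0}]'
python3 -m crank '[{"claw":1,"dx":0,"dy":0,"dz":0.1,"ax":0,"ay":0,"az":0},{"claw":1,"dx":0,"dy":0,"dz":0,"ax":0,"ay":0,"az":0},{"claw":1,"dx":0,"dy":0,"dz":0,"ax":0,"ay":0,"az":0}]'
```

```text
time: 7.3
ee_pos: [0.5003, 0.2074, 0.1144]
eef_rot: [0.733, 0.68, -0.0, -0.0]
ft_force: [-0.7, -0.0, -0.9]
width: 0.0317
grip_force: 40.0
time: 7.55
ee_pos: [0.5004, 0.2076, 0.1119]
eef_rot: [0.733, 0.68, -0.0, -0.0]
ft_force: [-0.6, 0.0, -1.2]
width: 0.0318
grip_force: 40.0
```

In the slot, unforced. Continue onto the plunger.

```bash
python3 -m crank '[{"claw":1,"dx":0,"dy":0,"dz":0.1,"ax":0,"ay":0,"az":0},{"claw":1,"dx":0,"dy":0,"dz":0.1,"ax":0,"ay":0,"az":0},{"claw":1,"dx":0,"dy":0,"dz":0.1,"ax":0,"ay":0,"az":0},{"claw":1,"dx":0,"dy":0,"dz":0.1,"ax":0,"ay":0,"az":0},{"claw":1,"dx":0,"dy":0,"dz":0,"ax":0,"ay":0,"az":0},{"claw":1,"dx":0,"dy":0,"dz":0,"ax":0,"ay":0,"az":0}]'
python3 -m crank '[{"claw":1,"dx":0,"dy":0,"dz":0.1,"ax":0,"ay":0,"az":0},{"claw":1,"dx":0,"dy":0,"dz":0.07,"ax":0,"ay":0,"az":0},{"claw":1,"dx":0,"dy":0,"dz":0,"ax":0,"ay":0,"az":0},{"claw":1,"dx":0,"dy":0,"dz":0,"ax":0,"ay":0,"az":0}]'
```

```text
time: 8.05
ee_pos: [0.5006, 0.2076, 0.1002]
eef_rot: [0.733, 0.68, 0.0, 0.0]
ft_force: [-0.8, -0.8, 3.9]
width: 0.0319
grip_force: 40.0
time: 8.38
ee_pos: [0.5007, 0.2077, 0.0954]
eef_rot: [0.733, 0.68, 0.0, 0.0]
ft_force: [-0.6, 0.5, 5.7]
width: 0.0316
grip_force: 40.0
```

```bash
for i in 1; do python3 -m crank '[{"claw":1,"dx":0,"dy":0,"dz":0.06,"ax":0,"ay":0,"az":0},{"claw":1,"dx":0,"dy":0,"dz":0.05,"ax":0,"ay":0,"az":0},{"claw":1,"dx":0,"dy":0,"dz":0,"ax":0,"ay":0,"az":0},{"claw":1,"dx":0,"dy":0,"dz":0,"ax":0,"ay":0,"az":0}]'; done
python3 -m crank '[{"claw":1,"dx":0,"dy":0,"dz":0.03,"ax":0,"ay":0,"az":0},{"claw":1,"dx":0,"dy":0,"dz":0,"ax":0,"ay":0,"az":0},{"claw":1,"dx":0,"dy":0,"dz":0,"ax":0,"ay":0,"az":0}]'
```

```text
time: 8.72
ee_pos: [0.5007, 0.2077, 0.0922]
eef_rot: [0.733, 0.68, 0.0, 0.0]
ft_force: [-2.0, -0.9, 7.7]
width: 0.0317
grip_force: 40.0
time: 8.97
ee_pos: [0.5007, 0.2077, 0.0914]
eef_rot: [0.733, 0.68, 0.0, 0.0]
ft_force: [-2.1, -0.9, 7.5]
width: 0.0316
grip_force: 40.0
```

```bash
python3 -m crank '[{"claw":1,"dx":0,"dy":0,"dz":0.03,"ax":0,"ay":0,"az":0},{"claw":1,"dx":0,"dy":0,"dz":0,"ax":0,"ay":0,"az":0},{"claw":1,"dx":0,"dy":0,"dz":0,"ax":0,"ay":0,"az":0}]'
python3 -m crank '[{"claw":1,"dx":0,"dy":0,"dz":0.02,"ax":0,"ay":0,"az":0},{"claw":1,"dx":0,"dy":0,"dz":0,"ax":0,"ay":0,"az":0},{"claw":1,"dx":0,"dy":0,"dz":0,"ax":0,"ay":0,"az":0}]'
```

```text
time: 9.22
ee_pos: [0.5007, 0.2077, 0.0906]
eef_rot: [0.733, 0.68, 0.0, 0.0]
ft_force: [-1.7, -0.8, 8.3]
width: 0.0317
grip_force: 40.0
time: 9.47
ee_pos: [0.5007, 0.2077, 0.0905]
eef_rot: [0.733, 0.68, 0.0, 0.0]
ft_force: [-4.7, -2.8, 15.6]
width: 0.0317
grip_force: 40.0
```

```bash
python3 -m crank '[{"claw":1,"dx":0,"dy":0,"dz":0.01,"ax":0,"ay":0,"az":0},{"claw":1,"dx":0,"dy":0,"dz":0,"ax":0,"ay":0,"az":0},{"claw":1,"dx":0,"dy":0,"dz":0,"ax":0,"ay":0,"az":0},{"claw":1,"dx":0,"dy":0,"dz":0,"ax":0,"ay":0,"az":0},{"claw":1,"dx":0,"dy":0,"dz":0,"ax":0,"ay":0,"az":0}]'
python3 - <<'E'
from h import *
c=r.camera("scene");cv2.imwrite("pics/s4c.png",cv2.resize(c["color"][125:200,270:370],None,fx=6,fy=6,interpolation=2)[:,:,::-1])
s=r.read_state();print(s["ft_force"],s["ee_pos"])
E
```

```text
time: 9.88
ee_pos: [0.5007, 0.2077, 0.0905]
eef_rot: [0.733, 0.68, 0.0, 0.001]
ft_force: [-5.3, -3.7, 18.5]
width: 0.032
grip_force: 40.0
[-7.13704339 -3.51481465 20.06930688] [0.50071286 0.20767277 0.09048788]
```

View pics/s4c.png

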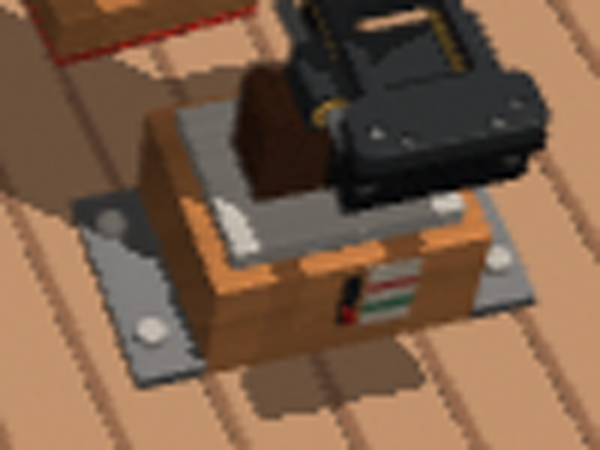

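The block's shoulders sit on the plate and the red pointer, at crop pixel (348,313), is level with the green mark. Force is steady at about 20 N.

```bash
python3 -c "
from bench import r
print(r.close_job())"
```

```text
the job is handed in; nothing more can be done
None
```

I handed the job in with the walnut block still gripped and held on the stop plate, pushing about 20 N in all, with the red pointer at the green mark. The pale blocks and the glue bottle were never touched. The verdict was not shown.

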